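# Hang the nesting scoops on the bent hook, largest first

### The arm

A 6-joint arm with a two-finger parallel gripper is mounted at the origin on a cart in front of the work surface, level with it; the furniture and walls round the work are solid. World frame = base frame: x ahead of the robot, y to its left, z up, the work surface at z = 0. Lengths are in m, angles in rad, forces in N, time in s.
With the tool pointing down it reaches from about 0.35 to 0.975 m from the base axis. Payload 4.9 kg.
Tool frame: the origin (TCP) lies between the finger pads; the fingertips stand 14 mm ahead of it and the grasp point (between the pads) lies 5 mm behind it (manip.finger_overhang is the distance from the TCP to the fingertips, in m); z points along the fingers, y is the line along which they close (so a half turn about z gives the same grasp; the last joint's range is limited). The gripper opens to 85 mm and grips with 20 to 120 N. Pads are 22 mm wide; open, the fingers measure 114 mm over their backs; the gripper's body (76 mm by 85 mm) begins 54 mm behind the grasp point. The pads swing forward as they close: fully open they stand 13 mm farther back than shut.
Start: joints at [-0.119, 0.053, 1.613, -0, 1.476, -0.119], TCP at [0.625, 0, 0.245] pointing down, gripper open.
Joint ranges: [-3.01, 3.01], [-1.01, 2.22], [0.06, 2.58], [-1.02, 4.17], [0.09, 2.62], [-3.14, 3.14]. Speed limits (rad/s): [2.57, 2.57, 3.14, 3.14, 3.14, 3.14].

### API

Orientations are given as a unit quaternion [w, x, y, z].
In Python, from plant import manip, grab_frame gives the robot as it stands.
- The arm moves only by the tool servo_tool, never from a script. Its argument "deltas" is a list that holds one entry, the list of rows, each a list of 5 numbers: the opening in per cent of the stroke, from 0 (shut) to 100 (fully open), then the shift along the world's x, y, z in m, then the turn about the world's z in degrees. A call has exactly 8 rows; each row shifts and turns the commanded pose from where the row before left it; what a row does not reach is not made up. A row lasts 1/10 s, in which the tool goes at most 50 mm and 8.59 degrees, less where a joint would pass 70% of its speed; a pose out of reach is approached as far as the arm can. A call is refused whole if a number of a shift passes 0.05 or a number of a turn 8.59, either way. A call with a gripper value outside its range is refused whole. The fingers move at their own pace and stop on an object; the grip force is fixed at half the most. Time passes only in rows, so rows that do not move let the fingers close, or fill a call up. It gives the time, the measured TCP pose, the force, the opening and the grip force at its end, in the units of the state.
- manip.state(): the state, without advancing time (a new reading comes with each control period).
- grab_frame(name): name is "scene" or "side" or "wrist"; returns a dict with "pixels" (420x560x3 uint8, red, green, blue), "z_map" (420x560 float32, m along the optical axis (not along the pixel's ray), 0 where there is no reading), "fx", "fy", "cx", "cy" (pixels), "rvec" (rotation vector, rad) and "tvec" (3), from world to camera coordinates, as OpenCV has them; the wrist camera has in their place "T_tool_cam" (4x4, takes a point from camera to tool coordinates, whose origin is the TCP and whose axes are the flange's). Camera axes: x right, y down, z forward; pixel columns grow to the right and rows downward; lengths in m; the calibration is good to about 2 mm. A picture is of the moment at which its call begins: read the wrist's pose just before it.
- manip.job_done(): hands the job in; it is judged then, once.
The state is a dict: "time": time; "joint_pos": joint angles; "joint_vel": joint speeds; "joint_efforts": joint torques, N m; "tool_pos": TCP position; "tool_rot": TCP orientation; "contact_force": force on the tool from outside, world axes, zero at the start; "ft_torque": the same for the moment, N m; "gripper_width": opening from 0.0 (shut) to 1.0 (fully open); "grasp_force": force on a finger pad.
Only numpy, scipy, OpenCV 4.12 (cv2) and the standard library are available. Lean on these libraries where they do the work, as an engineer would, in place of code of your own. Each camera call takes 0.05 s, during which the arm holds its last target. There are 200 camera calls.

### The job

Hang the three scoops on the stand's hook, one inside the other, the largest first: the eye of each handle goes round the hook, the large cup stands level over the wooden foot and each of the others nests fully home and level in the one before it. The hook is bent and its tip is not where it should be, so find it by feel or by eye and do not force a scoop onto it: the stand takes 25 N at most. Leave the other things where they are.

Things in the scene. Friction and masses are not known exactly. Their poses are not given: they have to be found in the camera images.
- stand: Stand, fixed: wooden foot 215x96 mm, 10 mm thick, with a steel rod that rises from it, runs level (axis 38 mm up) toward +x and turns up into a hook. Origin on the worktop right under the hook's root; x points from hook to cups (large scoop's cup belongs at about x = 100 mm, on the foot), z up. Stand and hook together take at most 25 N from all that presses on them.
- hook_root (a point): Root of the hook's upturned part, on the stand's z axis, 44 mm up. The part is straight, 7 mm thick, round-ended, top 107 mm above the worktop. It is bent: its tip stands 8 to 10 mm off the axis in any direction, unmeasured (look or feel); it is stiff. An eye lowered more than about 5 mm off the tip lands on the tip instead of going round it.
- scoop_large_eye (a point): Centre of the eye at the handle's end of the large steel scoop, 42.5 mm above the scoop's underside. Handle straight, level, 10 mm wide, 5 mm thick, flush with the rim; it ends in a ring 30 mm across with a 16 mm hole. x from eye to cup, z up. Starts on the worktop beside the stand, handle roughly toward the robot.
- scoop_large_cup (a point): Centre of the large scoop's cup, half-way up (22.5 mm above its underside), 100 mm from the eye in x and 20 mm below it. Round cup, mouth up, 84 mm across, 45 mm high, wall 2 mm, floor 6.5 mm thick. Same axes as the eye.
- scoop_large_grip (a point): Point on the large scoop's handle 30 mm from the eye's centre toward the cup, mid-width and mid-thickness: a place to grip across the 10 mm width from above. Same axes. Fully home standing on the foot, its eye and grip are 52.5 mm above the worktop.
- scoop_middle_eye (a point): Centre of the eye at the handle's end of the middle steel scoop, 42.5 mm above the scoop's underside. Handle straight, level, 18 mm wide, 5 mm thick, flush with the rim; it ends in a ring 30 mm across with a 16 mm hole. x from eye to cup, z up. Starts on the worktop beside the stand, handle roughly toward the robot.
- scoop_middle_cup (a point): Centre of the middle scoop's cup, half-way up (22.5 mm above its underside), 100 mm from the eye in x and 20 mm below it. Round cup, mouth up, 68 mm across, 45 mm high, wall 2 mm, floor 6.5 mm thick. Same axes as the eye.
- scoop_middle_grip (a point): Point on the middle scoop's handle 30 mm from the eye's centre toward the cup, mid-width and mid-thickness: a place to grip across the 18 mm width from above. Same axes. Fully home in the large scoop, its eye and grip are 59 mm above the worktop.
- scoop_small_eye (a point): Centre of the eye at the handle's end of the small steel scoop, 42.5 mm above the scoop's underside. Handle straight, level, 26 mm wide, 5 mm thick, flush with the rim; it ends in a ring 30 mm across with a 16 mm hole. x from eye to cup, z up. Starts on the worktop beside the stand, handle roughly toward the robot.
- scoop_small_cup (a point): Centre of the small scoop's cup, half-way up (22.5 mm above its underside), 100 mm from the eye in x and 20 mm below it. Round cup, mouth up, 52 mm across, 45 mm high, wall 2 mm, floor 6.5 mm thick. Same axes as the eye.
- scoop_small_grip (a point): Point on the small scoop's handle 30 mm from the eye's centre toward the cup, mid-width and mid-thickness: a place to grip across the 26 mm width from above. Same axes. Fully home in the middle scoop, its eye and grip are 65.5 mm above the worktop.
- match_box: Bystander, leave alone: match box 37x56x17 mm at the front edge of the worktop; origin at the centre of its underside.
- teaspoon_1: Bystander, leave alone: steel teaspoon 138 mm long lying near the front edge; origin at the centre of its underside.
- candle_1: Bystander, leave alone: tea light, 38 mm across, 16 mm high, behind the scoops; origin at the centre of its underside.
- lemon_1: Bystander, leave alone: lemon 70x58x56 mm; origin at the centre of its underside.
- egg_timer: Bystander, leave alone: round egg timer 62 mm across, 50 mm high, at the back; origin at the centre of its underside.
- canister_1: Bystander, leave alone: square canister with knobbed lid, 57x57x115 mm, behind the scoops; origin at the centre of its underside.
- jar_2: Bystander, leave alone: glass jar with lid, 59 mm across, 90 mm high, behind the stand; origin at the centre of its underside.
- tin_2: Bystander, leave alone: flat tin 63x105x26 mm at the front left; origin at the centre of its underside.

How it is judged:
On the way, in this order (a step that is already met when the one before it is completed fails the run):
1. the large scoop hangs on the hook, level on the foot, with the others not yet at the hook (z of scoop_large_eye in the frame of stand between 0.049 and 0.055 m and horizontal distance between scoop_large_eye and stand below 0.01 m and angle between scoop_large_eye's own z axis and vertical below 0.08 rad and horizontal distance between each of scoop_middle_eye, scoop_small_eye and stand above 0.03 m), for 0.2 s.
2. the middle scoop is home in the large one, eye round the hook, with the small scoop not yet at the hook (z of scoop_large_eye in the frame of stand between 0.049 and 0.055 m and horizontal distance between each of scoop_large_eye, scoop_middle_eye and stand below 0.01 m and angle between each of scoop_large_eye, scoop_middle_eye's own z axis and vertical below 0.08 rad and z of scoop_middle_eye in the frame of stand between 0.0555 and 0.0615 m and horizontal distance between scoop_middle_cup and scoop_large_cup below 0.012 m and horizontal distance between scoop_small_eye and stand above 0.03 m), for 0.2 s.
3. the small scoop is home in the middle one, eye round the hook (z of scoop_large_eye in the frame of stand between 0.049 and 0.055 m and horizontal distance between each of scoop_large_eye, scoop_middle_eye, scoop_small_eye and stand below 0.01 m and angle between each of scoop_large_eye, scoop_middle_eye, scoop_small_eye's own z axis and vertical below 0.08 rad and z of scoop_middle_eye in the frame of stand between 0.0555 and 0.0615 m and horizontal distance between scoop_middle_cup and scoop_large_cup below 0.012 m and z of scoop_small_eye in the frame of stand between 0.062 and 0.068 m and horizontal distance between scoop_small_cup and scoop_middle_cup below 0.012 m), for 0.2 s.
At the end, for the whole second after the job is handed in: All three scoops nested on the hook: eyes within 10 mm of the stand's axis in plan, at heights 52.5, 59 and 65.5 (+2.5/-3.5) mm for large, middle, small; each within 0.08 rad of level; cup centres of neighbours within 12 mm in plan (all of step 3); the robot touches nothing.
It fails at once if the stand or its hook is pressed with more than 25 N (contact force between stand and anything else above 25 N).
It fails at once if a bystander is moved by more than 30 mm (distance of any of match_box, teaspoon_1, candle_1, lemon_1, egg_timer, canister_1, jar_2, tin_2 from where it was at the start of the episode above 0.03 m).
It also fails if it takes over 72 s, if anything falls off the work surface, if the arm or the gripper's body presses on something with over 40 N, if the wrist force passes 120 N, or if a joint passes its speed limit or range.

## Working session

There is one attempt and no reset: what is moved stays moved. The work goes in short steps, Python scripts to look and compute and a tool call to move; the robot and the scene stay as the last step left them, time stands still between calls to the robot, and variables do not carry over. Pictures are saved under pics/ and viewed, at most 12 in all, crops included, and the job is handed in when it is done.

Besides the shell and the picture viewer there is one more tool, called after "Request:" as name(argument=value, ...), one argument or row to a line, values as JSON. servo_tool: Moves the arm, as the interface text tells. Its arguments: {"type":"object","properties":{"deltas":{"type":"array"}},"required":["deltas"]}

```bash
mkdir -p pics; cat > h.py <<'E'
import numpy as np, cv2
from plant import manip, grab_frame
from scipy.spatial.transform import Rotation as R
def grab(n):
    s=manip.state(); f=grab_frame(n)
    if n=="wrist":
        q=s["tool_rot"]; T=np.eye(4); T[:3,:3]=R.from_quat([q[1],q[2],q[3],q[0]]).as_matrix(); T[:3,3]=s["tool_pos"]
        f["T"]=T@np.array(f["T_tool_cam"])
    else:
        C=np.eye(4); C[:3,:3]=cv2.Rodrigues(np.array(f["rvec"],float))[0]; C[:3,3]=np.ravel(f["tvec"]); f["T"]=np.linalg.inv(C)
    return f
def cloud(f):
    z=f["z_map"]; v,u=np.indices(z.shape)
    P=np.stack([(u-f["cx"])/f["fx"]*z,(v-f["cy"])/f["fy"]*z,z],-1)@f["T"][:3,:3].T+f["T"][:3,3]
    P[z<=0]=np.nan
    return P
def onplane(f,u,v,h):
    d=f["T"][:3,:3]@np.array([(u-f["cx"])/f["fx"],(v-f["cy"])/f["fy"],1]); o=f["T"][:3,3]
    return o+d*(h-o[2])/d[2]
def save(f,n,crop=None,s=1):
    p=f["pixels"][:,:,::-1]
    if crop: p=p[crop[1]:crop[3],crop[0]:crop[2]]
    cv2.imwrite("pics/"+n,cv2.resize(p,None,fx=s,fy=s,interpolation=cv2.INTER_CUBIC))
E
python3 - <<'E'
from h import *
import pickle
o={}
for n in ["scene","side","wrist"]:
    f=grab(n); o[n]=f; save(f,n+"0.png"); print(n,f["T"].round(3).tolist(),f["fx"],f["cx"],f["cy"])
pickle.dump(o,open("o.pkl","wb")); print(manip.state())
E
```

```text
scene [[0.883, -0.236, 0.406, 0.195], [-0.47, -0.468, 0.749, -0.71], [0.013, -0.852, -0.524, 0.576], [0.0, 0.0, 0.0, 1.0]] 399.70880132380626 270.6840896409924 212.1520966208845
side [[0.994, -0.056, 0.095, 0.5], [-0.11, -0.629, 0.77, -0.737], [0.017, -0.775, -0.631, 0.698], [0.0, 0.0, 0.0, 1.0]] 384.440509324503 285.199034396361 212.116216407488
wrist [[1.0, -0.0, -0.002, 0.625], [-0.001, -0.962, -0.274, 0.068], [-0.002, 0.274, -0.962, 0.373], [0.0, 0.0, 0.0, 1.0]] 328.0326452532339 278.50746238213935 213.53147467704113
{'time': 0.15, 'joint_pos': array([-1.18998853e-01,  5.32118514e-02,  1.61401431e+00, -2.67406629e-05,
        1.47601116e+00, -1.18961696e-01]), 'joint_vel': array([ 0.00104837, -0.0021507 , -0.00424877, -0.00037212, -0.00139525,
        0.00309936]), 'joint_efforts': array([ 5.10442842e-04, -3.94241810e+01, -3.70721948e+01, -1.15854355e-04,
        4.61802789e-03,  5.00508997e-05]), 'tool_pos': array([6.24517416e-01, 5.17140977e-05, 2.44319971e-01]), 'tool_rot': array([-6.38160795e-04,  7.07118777e-01,  7.07094307e-01, -5.18807311e-04]), 'contact_force': array([-0.10478497,  0.60103479, -0.76810908]), 'ft_torque': array([-0.01588317,  0.0035761 , -0.03563399]), 'grasp_force': 0.0, 'gripper_width': 1.0023081306371147}
```

View pics/scene0.png

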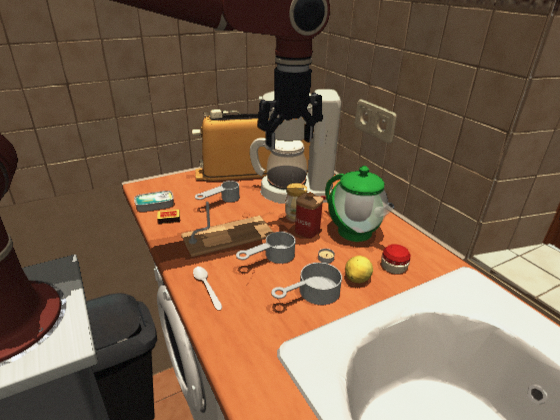

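View pics/side0.png

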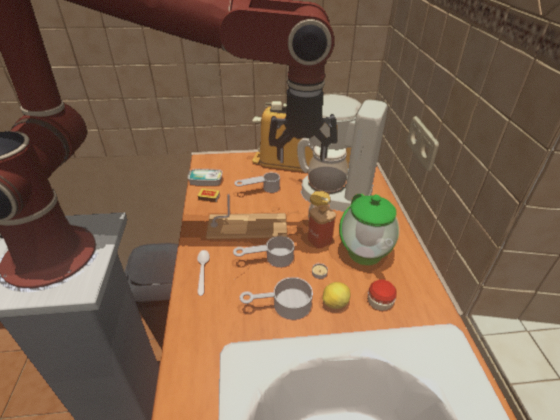

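View pics/wrist0.png

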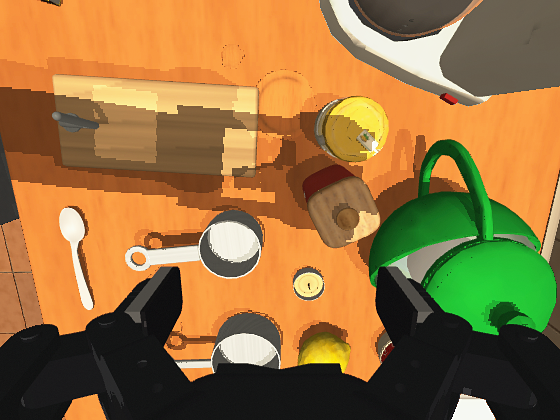

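The scene view shows the stand with its upright hook at about (207,222), the large scoop at (320,283), the middle at (281,246) and the small at (230,191). The wrist view shows the foot at (55–257,75–178), with the hook at (60–95,117), its tip to the left.

```bash
cat > m.py <<'E'
from h import *
from scipy.optimize import least_squares
def scoop(f,c0,r,zt=0.045):
    """top-surface points near c0 (cup guess) -> cup centre, yaw"""
    P=cloud(f).reshape(-1,3); P=P[np.isfinite(P[:,0])]
    P=P[(abs(P[:,2]-zt)<0.004)&(np.hypot(*(P[:,:2]-c0).T)<0.135)]
    d=np.hypot(*(P[:,:2]-c0).T); c=np.array(c0,float)
    for _ in range(4):
        Q=P[(abs(np.hypot(*(P[:,:2]-c).T)-r)<0.008)]
        Q=Q[(Q[:,0]>c[0]-0.6*r)] if len(Q) else Q
        c=least_squares(lambda p:np.hypot(Q[:,0]-p[0],Q[:,1]-p[1])-r+0.001,c,loss="soft_l1",f_scale=0.002).x
    H=P[:,:2]-c; rr=np.hypot(*H.T); H=H[(rr>r+0.006)&(rr<0.12)&(H[:,0]<0)&(abs(H[:,1])<0.07)]
    n=np.hypot(*H.T)
    a=np.median(np.arctan2(-H[:,1],-H[:,0])); 
    return c,a,n.max(),len(Q),len(H),np.median(P[:,2])
E
python3 - <<'E'
from m import *
import pickle
o=pickle.load(open("o.pkl","rb"))
gs=dict(large=((293,297),.042),middle=((281,251),.034),small=((271,183),.026))
for k,(uv,r) in gs.items():
    c0=onplane(o["side"],*uv,0.04)[:2]; print(k,c0.round(3))
    for n in o:
        try: 
            c,a,m,q,h,z=scoop(o[n],c0,r); print("  ",n,c.round(4),"yaw",round(np.degrees(a),1),"max",round(m,4),q,h,z.round(4),"eye",(c-.1*np.array([np.cos(a),np.sin(a)])).round(4))
        except Exception as e: print("  ",n,e)
# foot & hook
for n in o:
    P=cloud(o[n]); px=o[n]["pixels"].astype(int)
    c0=onplane(o["side"],245,227,0.01)[:2]
    m=(abs(P[...,2]-.01)<.004)&(np.hypot(P[...,0]-c0[0],P[...,1]-c0[1])<.14)
    m=cv2.morphologyEx(m.astype(np.uint8),cv2.MORPH_OPEN,np.ones((3,3)))
    Q=P[m>0][:,:2].astype(np.float32); print(n,"foot",cv2.minAreaRect(Q*1000),len(Q))
    h=(P[...,2]>.03)&(P[...,2]<.12)&(abs(P[...,0]-c0[0])<.13)&(abs(P[...,1]-c0[1])<.045)
    H=P[h]
    for lo in np.arange(.03,.12,.01):
        s=H[(H[:,2]>=lo)&(H[:,2]<lo+.01)]
        if len(s): print("  ",round(lo,3),np.median(s,0).round(4),len(s))
print(cloud(o["side"])[305:312:3,236:260:4,2].round(3)) 
E
```

```text
large [ 0.584 -0.221]
   scene [ 0.5832 -0.2109] yaw 2.5 max 0.1148 100 186 0.0435 eye [ 0.4832 -0.2152]
   side [ 0.5854 -0.2114] yaw 2.8 max 0.1137 117 180 0.044 eye [ 0.4855 -0.2163]
   wrist [ 0.584  -0.2106] yaw 0.2 max 0.0885 245 253 0.0448 eye [ 0.484 -0.211]
middle [ 0.573 -0.081]
   scene [ 0.5697 -0.066 ] yaw 6.7 max 0.1142 64 194 0.0434 eye [ 0.4704 -0.0776]
   side [ 0.5723 -0.0663] yaw 6.2 max 0.1132 67 183 0.0438 eye [ 0.4729 -0.0772]
   wrist [ 0.5707 -0.0654] yaw 5.6 max 0.1139 368 1098 0.045 eye [ 0.4712 -0.0751]
small [0.572 0.207]
   scene [0.5722 0.2348] yaw 14.3 max 0.1138 34 141 0.0433 eye [0.4753 0.21  ]
   side [0.5742 0.2339] yaw 14.5 max 0.1127 30 137 0.0437 eye [0.4774 0.2088]
   wrist zero-size array to reduction operation maximum which has no identity
scene foot ((490.2897644042969, 38.62984848022461), (141.2791748046875, 213.15774536132812), 85.90364074707031) 1762
   0.03 [0.419  0.0634 0.0367] 39
   0.04 [0.4413 0.0631 0.0411] 23
   0.05 [0.4455 0.0625 0.0556] 11
   0.06 [0.4462 0.0647 0.0642] 11
   0.07 [0.4452 0.066  0.0741] 11
   0.08 [0.4458 0.0681
[... 328 characters left out ...]
   0.07 [0.4494 0.064  0.0768] 6
   0.08 [0.4491 0.0649 0.0864] 7
   0.09 [0.4497 0.068  0.0951] 10
   0.1 [0.4502 0.0694 0.1043] 8
wrist foot ((489.42864990234375, 19.56676483154297), (185.46148681640625, 216.99911499023438), 84.48906707763672) 18070
   0.03 [0.4116 0.0635 0.0386] 37
   0.04 [0.4258 0.0636 0.0418] 79
   0.05 [0.4494 0.0638 0.0552] 41
   0.06 [0.4497 0.0657 0.0653] 45
   0.07 [0.4504 0.067  0.0753] 50
   0.08 [0.4509 0.0683 0.0849] 56
   0.09 [0.4518 0.0694 0.0946] 62
   0.1 [0.451  0.0713 0.1054] 97
[[ 0.     0.001  0.001 -0.002 -0.002 -0.001]
 [-0.001  0.001 -0.002 -0.001 -0.    -0.   ]
 [-0.     0.    -0.001 -0.     0.001 -0.002]]
  return _methods._mean(a, axis=axis, dtype=dtype,
  ret = ret.dtype.type(ret / rcount)
```

Request:
servo_tool(
  deltas=[
    [[60,-0.012,0.008,-0.005,8.5],[60,-0.012,0.008,-0.005,8.5],[60,-0.012,0.008,-0.005,8.5],[60,-0.012,0.008,-0.005,8.5],[60,-0.012,0.008,-0.005,8.5],[60,-0.012,0.008,-0.005,8.5],[60,-0.012,0.008,-0.005,8.5],[60,-0.012,0.008,-0.005,8.5]],
  ],
)

```text
time: 0.95
tool_pos: [0.5282, 0.0643, 0.2047]
tool_rot: [-0.0, 0.188, 0.982, -0.0]
contact_force: [-0.1, -0.6, -0.5]
gripper_width: 0.602
grasp_force: 0.0
```

Request:
servo_tool(
  deltas=[
    [[60,0,0,0,8.5],[60,0,0,0,8.5],[60,0,0,0,7.7],[60,0,0,0,0],[60,0,0,0,0],[60,0,0,0,0],[60,0,0,0,0],[60,0,0,0,0]],
  ],
)

```text
time: 1.75
tool_pos: [0.529, 0.064, 0.2053]
tool_rot: [-0.0, -0.023, 1.0, 0.0]
contact_force: [-0.8, -0.9, 0.7]
gripper_width: 0.605
grasp_force: 0.0
```

```bash
cat > hook.py <<'E'
from h import *
def hook(f):
    P=cloud(f); t=f["T"][:3,3]
    h=(P[...,2]>.046)&(P[...,2]<.108)&(np.hypot(P[...,0]-.449,P[...,1]-.066)<.03)
    H=P[h]
    for lo in np.arange(.045,.11,.01):
        s=H[(H[:,2]>=lo)&(H[:,2]<lo+.01)]
        if len(s): print("  ",round(lo,3),s.mean(0).round(4),s.min(0)[:2].round(4),s.max(0)[:2].round(4),len(s))
    return P,H
E
python3 - <<'E'
from hook import *
f=grab("wrist"); print(f["T"].round(3).tolist()); P,H=hook(f)
r=(P[...,2]>.025)&(P[...,2]<.05)&(abs(P[...,1]-.064)<.02)&(P[...,0]<.46)&(P[...,0]>.37)
print("rod",P[r].min(0),P[r].max(0)); 
for x in np.arange(.38,.46,.01):
    s=P[r&(P[...,0]>x)&(P[...,0]<x+.01)]
    if len(s): print(round(x,2),s.mean(0).round(4),s.min(0)[1],s.max(0)[1])
m=cv2.morphologyEx(((abs(P[...,2]-.01)<.003)&(P[...,1]>.0)&(P[...,1]<.13)).astype(np.uint8),cv2.MORPH_OPEN,np.ones((5,5)))
print(cv2.minAreaRect((P[m>0][:,:2]*1000).astype(np.float32)))
ys,xs=np.where(m); print(xs.min(),xs.max(),ys.min(),ys.max())
save(f,"w1.png"); print(manip.state())
E
```

```text
[[-0.046, 0.961, 0.274, 0.459], [0.999, 0.044, 0.012, 0.059], [-0.0, 0.274, -0.962, 0.334], [0.0, 0.0, 0.0, 1.0]]
   0.045 [0.4453 0.0616 0.0516] [0.4427 0.0607] [0.449  0.0638] 13
   0.055 [0.4462 0.063  0.0606] [0.4431 0.0615] [0.45  0.066] 18
   0.065 [0.4471 0.0638 0.0696] [0.4444 0.0629] [0.4503 0.0654] 16
   0.075 [0.4477 0.0653 0.0798] [0.4448 0.0643] [0.4512 0.0674] 21
   0.085 [0.4484 0.0668 0.0902] [0.4452 0.0656] [0.4516 0.0684] 24
   0.095 [0.4488 0.0692 0.1014] [0.4457 0.0668] [0.4524 0.0744] 33
   0.105 [0.4493 0.0713 0.1063] [0.4461 0.0684] [0.4524 0.0745] 78
rod [0.4008738  0.06039201 0.02652524] [0.4480016  0.06906595 0.04928084]
0.4 [0.4059 0.0657 0.0344] 0.06231419518837624 0.06906595238860548
0.41 [0.4151 0.0652 0.0401] 0.06179700901322475 0.06853136068519042
0.42 [0.4249 0.0646 0.0411] 0.060857417191223416 0.06819190377779359
0.43 [0.435  0.064  0.0412] 0.06039200906966462 0.06770821989743663
0.44 [0.4421 0.0627 0.0437] 0.06053675642644589 0.06646568641536464
((492.8721923828125, 60.537574768066406), (95.48145294189453, 214.1339569091797), 86.5222396850586)
225 342 31 259
{'time': 1.8, 'joint_pos': array([-1.93254373e-02, -1.41043505e-01,  1.86795039e+00, -5.10294245e-05,
        1.41465409e+00, -1.63670226e+00]), 'joint_vel': array([-0.00016384, -0.00062717, -0.00040854,  0.00175396,  0.00070181,
       -0.00272035]), 'joint_efforts': array([-9.45031425e-04, -3.02054644e+01, -3.63851666e+01, -3.69399859e-04,
        5.01306022e-04,  4.73088017e-03]), 'tool_pos': array([0.52900585, 0.06397593, 0.20530397]), 'tool_rot': array([ 1.47512838e-05, -2.32921076e-02,  9.99728702e-01, -2.58562980e-05]), 'contact_force': array([0.75412968, 0.10646906, 0.25484853]), 'ft_torque': array([-0.01290325,  0.00261557,  0.0450768 ]), 'grasp_force': 0.0, 'gripper_width': 0.6003359699266259}
```

View pics/w1.png

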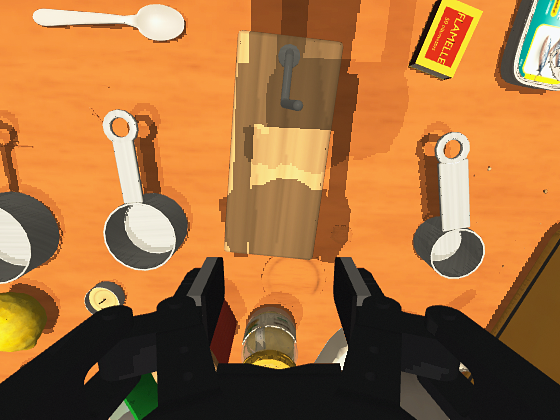

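The wrist view shows the hook from above: root about (287,55), bend and tip at (293,103). The tip leans to +y.

Request:
servo_tool(
  deltas=[
    [[60,-0.003,-0.04,-0.005,0],[60,-0.003,-0.04,-0.01,0],[60,-0.003,-0.04,-0.01,0],[60,-0.003,-0.04,-0.01,0],[60,-0.003,-0.04,-0.01,0],[60,0,-0.04,-0.01,0],[60,0,-0.0385,-0.01,0],[60,0,0,0,0]],
  ],
)

```text
time: 2.6
tool_pos: [0.5129, -0.2179, 0.1389]
tool_rot: [-0.001, -0.021, 1.0, -0.0]
contact_force: [0.1, 1.0, -0.0]
gripper_width: 0.598
grasp_force: 0.0
```

```bash
cat > eye.py <<'E'
from h import *
def eye(f,g,zt=0.045):
    """eye centre, from ring's points near g at top height zt"""
    P=cloud(f); d=np.hypot(P[...,0]-g[0],P[...,1]-g[1])
    m=((abs(P[...,2]-zt)<.004)&(d<.06)).astype(np.uint8)
    cs,hi=cv2.findContours(m,cv2.RETR_CCOMP,cv2.CHAIN_APPROX_NONE); out=[]
    for c,h in zip(cs,hi[0]):
        if h[3]>=0 and len(c)>10:
            (u,v),(a,b),_=cv2.fitEllipse(c); p=onplane(f,u,v,zt); out.append((len(c),p.round(4),(round(a),round(b)),(round(u),round(v))))
    Q=P[m>0]; return out,Q
E
python3 - <<'E'
from eye import *; from m import scoop
f=grab("wrist"); o,Q=eye(f,(.484,-.2155)); print(o)
P=Q[:,:2]
for x in np.arange(.468,.545,.008):
    s=P[(P[:,0]>x)&(P[:,0]<x+.008)]
    if len(s): print(round(x+.004,3),s[:,1].min().round(4),s[:,1].max().round(4))
print(manip.state()["tool_pos"],manip.state()["tool_rot"])
E
```

```text
[(66, array([ 0.4838, -0.215 ,  0.045 ]), (23, 23), (287, 182))]
0.472 -0.2268 -0.2035
0.48 -0.2294 -0.201
0.488 -0.2292 -0.2007
0.496 -0.2269 -0.2025
0.504 -0.2189 -0.2093
0.512 -0.2186 -0.209
0.52 -0.2182 -0.2085
0.528 -0.2179 -0.2084
0.536 -0.2176 -0.2084
0.544 -0.2222 -0.2038
[ 0.51330117 -0.2160977   0.13943437] [-7.32603319e-04 -2.16643849e-02  9.99764908e-01  4.96885861e-04]
```

Request:
servo_tool(
  deltas=[
    [[60,0,0.001,-0.03,0],[60,0,0.001,-0.03,0],[60,0,0,-0.025,0],[60,0,0,-0.017,0],[0,0,0,0,0],[0,0,0,0,0],[0,0,0,0,0],[0,0,0,0,0]],
  ],
)

```text
time: 3.45
tool_pos: [0.5152, -0.2128, 0.0401]
tool_rot: [0.001, -0.024, 1.0, -0.001]
contact_force: [0.0, 1.0, 1.3]
gripper_width: 0.096
grasp_force: 58.6
```

Request:
servo_tool(
  deltas=[
    [[0,0,0,0,0],[0,0,0,0.01,0],[0,0,0,0.02,0],[0,0,0,0.04,0],[0,0,0,0.04,0],[0,0,0,0.015,0],[0,0,0,0,0],[0,0,0,0,0]],
  ],
)

```text
time: 4.25
tool_pos: [0.5131, -0.2121, 0.1617]
tool_rot: [-0.001, -0.024, 1.0, 0.001]
contact_force: [0.3, -0.0, -2.5]
gripper_width: 0.095
grasp_force: 58.5
```

```bash
python3 - <<'E'
from eye import *
s=manip.state();print(s["tool_pos"],s["tool_rot"],s["contact_force"],s["gripper_width"],s["grasp_force"])
f=grab("wrist"); P=cloud(f); m=(P[...,2]>.1); ys,xs=np.where(m); 
t=s["tool_pos"]
for dz in (-.002,.0,.003,.006,.01):
  o,Q=eye(f,(t[0]-.03,t[1]),t[2]+.005+dz); print(dz,o,len(Q))
save(f,"w2.png")
E
```

```text
[ 0.51308896 -0.21206681  0.16166537] [-1.06446832e-03 -2.35169123e-02  9.99722705e-01  5.79222498e-04] [ 0.26521619 -0.01713135 -2.5055396 ] 0.09507807629982776 58.54978322982788
-0.002 [(110, array([ 0.482 , -0.2149,  0.1647]), (37, 40), (279, 220))] 5512
0.0 [(110, array([ 0.4814, -0.2149,  0.1667]), (37, 40), (279, 220))] 5589
0.003 [(118, array([ 0.4809, -0.215 ,  0.1697]), (39, 41), (279, 221))] 5268
0.006 [] 709
0.01 [] 656
```

View pics/w2.png

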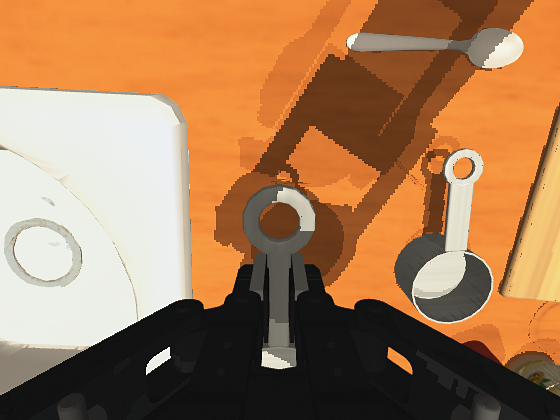

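The wrist view shows the eye of the held large scoop at (279,221), handle straight between the fingers.

Request:
servo_tool(
  deltas=[
    [[0,-0.004,0.03,0,-1],[0,-0.004,0.04,0,-1],[0,-0.004,0.045,0,-1],[0,-0.004,0.045,0,-1],[0,-0.004,0.045,0,-1],[0,-0.004,0.04,0,-1],[0,-0.004,0.028,0,0],[0,-0.004,0.01,0,0]],
  ],
)

```text
time: 5.1
tool_pos: [0.4799, 0.0727, 0.1603]
tool_rot: [-0.003, 0.027, 1.0, 0.0]
contact_force: [0.7, -0.5, -1.5]
gripper_width: 0.095
grasp_force: 58.6
```

Request:
servo_tool(
  deltas=[
    [[0,0,0,-0.005,0],[0,0,0,-0.005,0],[0,0,0,0,0],[0,0,0,0,0],[0,0,0,0,0],[0,0,0,0,0],[0,0,0,0,0],[0,0,0,0,0]],
  ],
)

```text
time: 5.9
tool_pos: [0.4821, 0.0704, 0.1535]
tool_rot: [0.0, 0.029, 1.0, 0.0]
contact_force: [-0.1, 0.8, -1.8]
gripper_width: 0.095
grasp_force: 58.6
```

```bash
cat > chk.py <<'E'
from eye import *
def chk(name=None,tip=.107):
    s=manip.state();t=np.array(s["tool_pos"]);print("tcp",t.round(4),s["tool_rot"].round(4),s["contact_force"].round(2),round(s["gripper_width"],3))
    f=grab("wrist"); P=cloud(f)
    o,Q=eye(f,(t[0]-.03,t[1]),t[2]+.006); print(o,len(Q))
    if o:
        e=max(o,key=lambda x:x[0])[1]; r=Q[np.hypot(*(Q[:,:2]-e[:2]).T)<.016]
        A=np.c_[r[:,:2]-e[:2],np.ones(len(r))]; k=np.linalg.lstsq(A,r[:,2],rcond=None)[0]
        print("ring top z, slope x,y",k[2].round(4),k[:2].round(3)," eye@",onplane(f,*max(o,key=lambda x:x[0])[3],k[2]).round(4))
        d=np.hypot(P[...,0]-e[0],P[...,1]-e[1])
        H=P[(d<.02)&(P[...,2]<k[2]-.008)&(P[...,2]>.06)&(P[...,2]<.112)]
        if len(H): print("thru: n",len(H),"top",np.median(H[H[:,2]>H[:,2].max()-.004],0).round(4),H.max(0).round(4))
    if name: save(f,name)
    return f,P
E
python3 - <<'E'
from chk import *
f,P=chk("w3.png")
E
```

```text
tcp [0.4821 0.0704 0.1535] [2.000e-04 2.890e-02 9.996e-01 0.000e+00] [-0.13  0.76 -1.81] 0.095
[(112, array([0.4501, 0.0709, 0.1595]), (37, 40), (279, 220))] 5594
ring top z, slope x,y 0.1589 [-0.007  0.003]  eye@ [0.4504 0.071  0.1589]
thru: n 193 top [0.4461 0.0713 0.1031] [0.449  0.0741 0.1057]
```

View pics/w3.png

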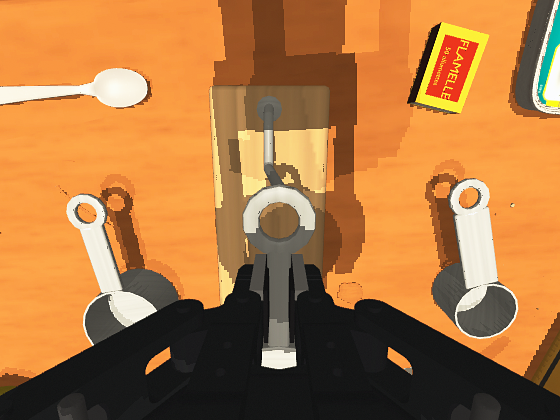

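The wrist view shows the eye at (279,220) over the hook, whose upright runs from (268,165) into the ring.

Request:
servo_tool(
  deltas=[
    [[0,-0.001,0,-0.01,0],[0,0,0,-0.01,0],[0,0,0,-0.01,0],[0,0,0,-0.006,0],[0,0,0,-0.004,0],[0,0,0,0,0],[0,0,0,0,0],[0,0,0,0,0]],
  ],
)

```text
time: 6.75
tool_pos: [0.4814, 0.0705, 0.1138]
tool_rot: [0.001, 0.029, 1.0, 0.0]
contact_force: [-0.5, 0.5, -1.4]
gripper_width: 0.091
grasp_force: 58.6
```

```bash
python3 - <<'E'
from chk import *
f,P=chk()
px=f["pixels"]; save(f,"w4.png",(200,150,360,290),4)
E
```

```text
tcp [0.4814 0.0705 0.1138] [5.000e-04 2.880e-02 9.996e-01 0.000e+00] [-0.48  0.45 -1.45] 0.091
[(113, array([0.4495, 0.071 , 0.1198]), (37, 40), (279, 220))] 5580
ring top z, slope x,y 0.1192 [-0.008  0.005]  eye@ [0.4496 0.0711 0.1192]
thru: n 273 top [0.4487 0.0715 0.1062] [0.4521 0.0747 0.1086]
```

View pics/w4.png

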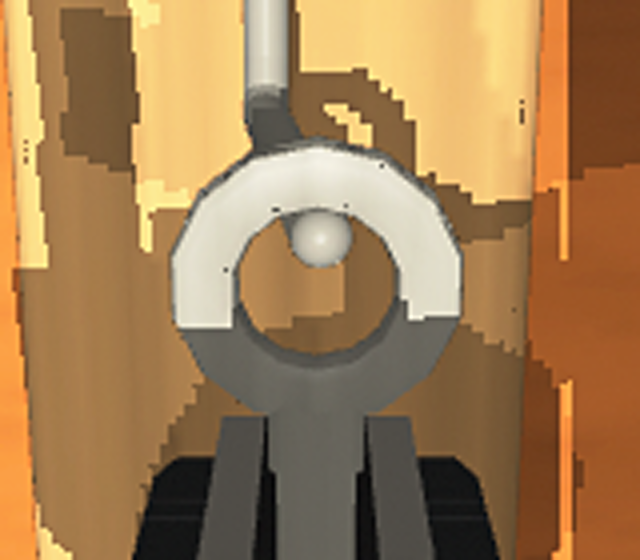

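The tip shows inside the ring's hole at crop (322,238), nearly centred once the height difference is allowed for.

Request:
servo_tool(
  deltas=[
    [[0,-0.0005,0,-0.004,0],[0,0,0,-0.004,0],[0,0,0,-0.004,0],[0,-0.0002,-0.0006,-0.004,0],[0,-0.0002,-0.0006,-0.004,0],[0,-0.0002,-0.0006,-0.004,0],[0,-0.0002,-0.0006,-0.004,0],[0,0,0,0,0]],
  ],
)

```text
time: 7.6
tool_pos: [0.4791, 0.068, 0.0844]
tool_rot: [-0.001, 0.029, 1.0, -0.0]
contact_force: [0.7, -0.3, -1.8]
gripper_width: 0.101
grasp_force: 58.6
```

```bash
python3 - <<'E'
from chk import *
f,P=chk()
E
```

```text
tcp [0.4791 0.068  0.0844] [-8.000e-04  2.890e-02  9.996e-01 -0.000e+00] [ 0.66 -0.35 -1.83] 0.101
[(124, array([0.4482, 0.0689, 0.0904]), (38, 47), (280, 222))] 5555
ring top z, slope x,y 0.0899 [-0.006  0.003]  eye@ [0.4482 0.0689 0.0899]
thru: n 107 top [0.4448 0.0671 0.0798] [0.4478 0.0712 0.0819]
```

Request:
servo_tool(
  deltas=[
    [[0,-0.0002,-0.0006,-0.005,0],[0,-0.0002,-0.0006,-0.005,0],[0,-0.0002,-0.0006,-0.005,0],[0,-0.0002,-0.0006,-0.005,0],[0,-0.0002,-0.0006,-0.005,0],[0,-0.0002,-0.0006,-0.004,0],[0,0,0,-0.003,0],[0,0,0,0,0]],
  ],
)

```text
time: 8.45
tool_pos: [0.4781, 0.0645, 0.0527]
tool_rot: [-0.001, 0.029, 1.0, 0.0]
contact_force: [0.1, -0.3, -1.1]
gripper_width: 0.091
grasp_force: 58.6
```

```bash
python3 - <<'E'
from chk import *
f,P=chk()
E
```

```text
tcp [0.4781 0.0645 0.0527] [-6.000e-04  2.890e-02  9.996e-01  0.000e+00] [ 0.1  -0.31 -1.1 ] 0.091
[] 5021
```

Request:
servo_tool(
  deltas=[
    [[0,0,0,-0.0005,0],[0,0,0,-0.0005,0],[0,0,0,-0.0005,0],[0,0,0,-0.0005,0],[0,0,0,-0.0005,0],[0,0,0,0,0],[0,0,0,0,0],[0,0,0,0,0]],
  ],
)

```text
time: 9.3
tool_pos: [0.4785, 0.0645, 0.0509]
tool_rot: [0.0, 0.029, 1.0, 0.0]
contact_force: [-0.2, -0.0, -0.9]
gripper_width: 0.095
grasp_force: 58.7
```

Request:
servo_tool(
  deltas=[
    [[35,0,0,0,0],[35,0,0,0,0],[35,0,0,0,0],[35,0,0,0.01,0],[35,0,0,0.03,0],[35,0,0,0.04,0],[60,0,0,0.04,0],[60,0,0,0,0]],
  ],
)

```text
time: 10.1
tool_pos: [0.4827, 0.0645, 0.1789]
tool_rot: [0.007, 0.029, 1.0, 0.0]
contact_force: [0.8, 0.1, -0.0]
gripper_width: 0.6
grasp_force: 0.0
```

```bash
python3 - <<'E'
from chk import *
f,P=chk("w5.png")
for g,z in (((.447,.064),.055),((.472,-.077),.045)):
  o,Q=eye(f,g,z); print(o,len(Q))
d=np.hypot(P[...,0]-.447,P[...,1]-.064); r=P[(d<.016)&(d>.009)&(P[...,2]<.065)&(P[...,2]>.045)]
print("eye top z",np.median(r[:,2]) if len(r) else None, len(r))
for n in("side","scene"):
  g=grab(n);Q=cloud(g);
  m=(abs(Q[...,2]-.055)<.006)&(Q[...,0]>.43)&(Q[...,0]<.6)&(abs(Q[...,1]-.06)<.05)
  print(n,[ (round(x,3),np.median(Q[m&(abs(Q[...,0]-x)<.006)],0).round(4)) for x in(.465,.48,.495,.507,.57)])
save(g,"s5.png",(140,160,340,300),3)
E
```

```text
tcp [0.4827 0.0645 0.1789] [0.0069 0.0287 0.9996 0.    ] [ 0.79  0.15 -0.04] 0.6
[] 851
[] 1463
[(54, array([ 0.4707, -0.0752,  0.045 ]), (17, 21), (110, 201))] 1909
eye top z 0.05510912834802645 655
side [(0.465, array([0.4634, 0.0625, 0.0534])), (0.48, array([0.4806, 0.0608, 0.0535])), (0.495, array([0.4963, 0.06  , 0.0537])), (0.507, array([0.5089, 0.0615, 0.0532])), (0.57, array([0.5702, 0.0268, 0.0509]))]
scene [(0.465, array([0.4661, 0.0628, 0.0529])), (0.48, array([0.4792, 0.0613, 0.0523])), (0.495, array([0.4959, 0.06  , 0.053 ])), (0.507, array([0.5073, 0.0504, 0.0527])), (0.57, array([0.5716, 0.09  , 0.0516]))]
```

View pics/s5.png

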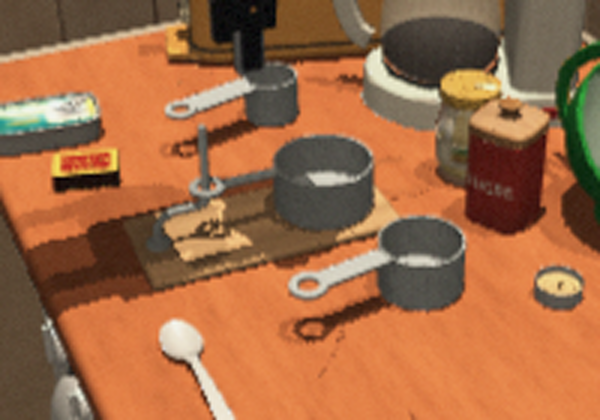

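The scene crop shows the large scoop standing level on the foot, its eye round the hook at (205,185).

Request:
servo_tool(
  deltas=[
    [[60,0.005,-0.035,0,2],[60,0.005,-0.035,-0.01,2],[60,0.005,-0.035,-0.015,2],[60,0.005,-0.03,-0.015,2],[60,0,-0.0015,-0.015,1.3],[60,0,0,0,0],[60,0,0,0,0],[60,0,0,0,0]],
  ],
)

```text
time: 11.05
tool_pos: [0.4986, -0.0711, 0.1161]
tool_rot: [0.0, -0.053, 0.999, 0.0]
contact_force: [-0.2, 0.4, 0.1]
gripper_width: 0.597
grasp_force: 0.0
```

```bash
cat > pre.py <<'E'
from chk import *
def pre(g):
    s=manip.state(); print(s["tool_pos"].round(4),s["tool_rot"].round(4))
    f=grab("wrist"); o,Q=eye(f,g); print(o); e=o[0][1][:2]; P=Q[:,:2]
    d=P[:,0]-e[0]; k=(d>.022)&(d<.052); x=P[k,0]
    xs=np.arange(.024,.050,.004)+e[0]; mid=[(P[abs(P[:,0]-a)<.002,1].min()+P[abs(P[:,0]-a)<.002,1].max())/2 for a in xs]
    p=np.polyfit(xs,mid,1); a=np.arctan(p[0]); print("yaw",np.degrees(a),"grip",e[0]+.03*np.cos(a),np.polyval(p,e[0]+.03))
E
python3 -c "
from pre import *
pre((.4707,-.0752))"
```

```text
[ 0.4986 -0.0711  0.1161] [ 2.000e-04 -5.290e-02  9.986e-01  0.000e+00]
[(73, array([ 0.4708, -0.0763,  0.045 ]), (25, 26), (277, 190))]
yaw 5.421849085003185 grip 0.500665780152902 -0.07319755041072509
```

Request:
servo_tool(
  deltas=[
    [[60,0.001,-0.001,-0.02,-0.5],[60,0.001,-0.001,-0.025,0],[60,0,0,-0.02,0],[60,0,0,-0.0115,0],[0,0,0,0,0],[0,0,0,0,0],[0,0,0,0,0],[0,0,0,0,0]],
  ],
)

```text
time: 11.9
tool_pos: [0.5015, -0.0742, 0.0407]
tool_rot: [0.001, -0.048, 0.999, -0.0]
contact_force: [-0.8, 0.9, 0.5]
gripper_width: 0.188
grasp_force: 58.4
```

Request:
servo_tool(
  deltas=[
    [[0,0,0,0,0],[0,0,0,0.01,0],[0,0,0,0.02,0],[0,0,0,0.04,0],[0,0,0,0.04,0],[0,0,0,0.02,0],[0,0,0,0,0],[0,0,0,0,0]],
  ],
)

```text
time: 12.7
tool_pos: [0.5001, -0.0739, 0.1689]
tool_rot: [-0.0, -0.048, 0.999, 0.0]
contact_force: [-0.4, -0.9, -3.1]
gripper_width: 0.19
grasp_force: 58.5
```

```bash
python3 -c "
from chk import *
chk()"
```

```text
tcp [ 0.5001 -0.0739  0.1689] [-2.000e-04 -4.800e-02  9.988e-01  0.000e+00] [-0.41 -0.92 -3.09] 0.19
[(112, array([ 0.4691, -0.0789,  0.1749]), (37, 40), (277, 222))] 7308
ring top z, slope x,y 0.1737 [-0.004  0.   ]  eye@ [ 0.4694 -0.0789  0.1737]
```

Request:
servo_tool(
  deltas=[
    [[0,-0.004,0.03,0,-2],[0,-0.004,0.04,0,-2],[0,-0.004,0.04,0,-2],[0,-0.004,0.025,0,-2],[0,-0.004,0.01,-0.005,-1],[0,0,0,-0.015,0],[0,0,0,-0.015,0],[0,0,0,-0.005,0]],
  ],
)

```text
time: 13.55
tool_pos: [0.4782, 0.0703, 0.1251]
tool_rot: [-0.003, 0.031, 1.0, -0.0]
contact_force: [0.3, 0.9, -1.7]
gripper_width: 0.189
grasp_force: 58.8
```

Request:
servo_tool(
  deltas=[
    [[0,0,0,-0.005,0],[0,0,0,-0.005,0],[0,0,0,0,0],[0,0,0,0,0],[0,0,0,0,0],[0,0,0,0,0],[0,0,0,0,0],[0,0,0,0,0]],
  ],
)

```text
time: 14.35
tool_pos: [0.4806, 0.071, 0.1195]
tool_rot: [0.0, 0.03, 1.0, 0.0]
contact_force: [-0.3, -0.9, -1.7]
gripper_width: 0.186
grasp_force: 58.8
```

```bash
python3 -c "
from chk import *
f,P=chk(); save(f,'w6.png',(200,150,360,290),4)"
```

```text
tcp [0.4806 0.071  0.1195] [2.000e-04 3.050e-02 9.995e-01 0.000e+00] [-0.27 -0.85 -1.67] 0.186
[(110, array([0.4495, 0.0709, 0.1255]), (37, 40), (277, 222))] 7295
ring top z, slope x,y 0.1242 [-0.005  0.002]  eye@ [0.4498 0.0709 0.1242]
thru: n 234 top [0.4492 0.0713 0.1064] [0.4519 0.0749 0.1084]
```

View pics/w6.png

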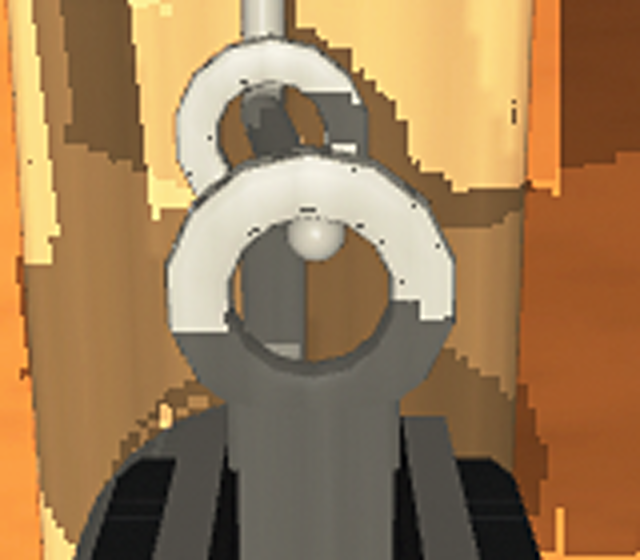

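The tip shows in the middle scoop's hole at crop (315,238), centred sideways; the large scoop's eye lies behind at (270,120).

Request:
servo_tool(
  deltas=[
    [[0,-0.0005,0,-0.005,0],[0,0,0,-0.004,0],[0,0,0,-0.004,0],[0,0,0,-0.004,0],[0,-0.0002,-0.0006,-0.004,0],[0,-0.0002,-0.0006,-0.004,0],[0,-0.0002,-0.0006,-0.004,0],[0,-0.0002,-0.0006,-0.004,0]],
  ],
)

```text
time: 15.2
tool_pos: [0.4792, 0.0686, 0.0863]
tool_rot: [-0.0, 0.03, 1.0, 0.0]
contact_force: [-3.2, 0.3, 4.8]
gripper_width: 0.192
grasp_force: 59.5
```

```bash
python3 -c "
from chk import *
chk()"
```

```text
tcp [0.4792 0.0686 0.0863] [-1.000e-04  3.050e-02  9.995e-01  1.000e-04] [-3.19  0.35  4.84] 0.192
[(129, array([0.4485, 0.0686, 0.0923]), (39, 44), (277, 223))] 7250
ring top z, slope x,y 0.0901 [0.027 0.019]  eye@ [0.4492 0.0684 0.0901]
thru: n 70 top [0.4447 0.0673 0.0802] [0.4476 0.0711 0.082 ]
```

```bash
python3 - <<'E'
from m import *
for n in("side","scene"):
    f=grab(n); 
    for k,c0,r,z in(("L",(.547,.059),.042,.055),("M",(.548,.0625),.034,.0905)):
        c,a,m,q,h,zz=scoop(f,c0,r,z); print(n,k,c.round(4),round(np.degrees(a),1),round(m,4),q,h,zz.round(4))
save(f,"s7.png",(170,170,310,275),5)
E
```

```text
side L [0.5472 0.0565] -4.0 0.112 100 94 0.054
side M [0.5504 0.064 ] 1.8 0.1122 83 104 0.0894
scene L [0.5455 0.0586] -2.0 0.1132 66 106 0.0539
scene M [0.5484 0.0644] 0.9 0.1148 93 134 0.0891
```

View pics/s7.png

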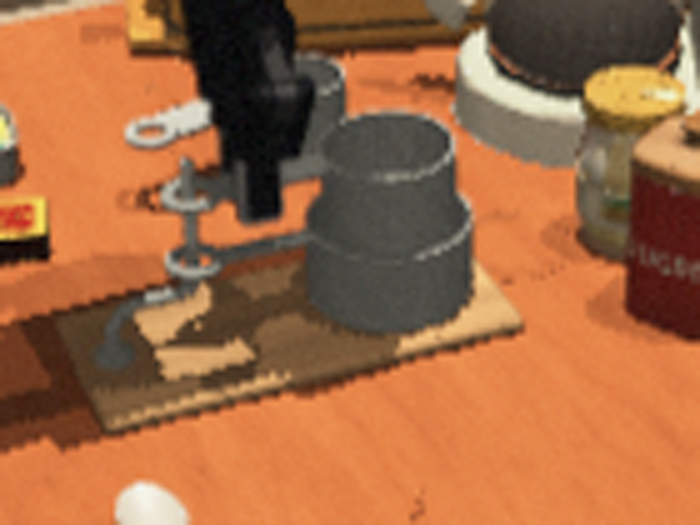

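The scene crop shows the middle cup over the large one, shifted to the back left (rim at (388,150) over (388,230)), with its edge resting on the large rim. I'll lift off, turn and retry.

Request:
servo_tool(
  deltas=[
    [[0,0.0003,0.0006,0.004,0],[0,0.0003,0.0006,0.004,0],[0,0.0003,0.0005,0.004,0],[0,-0.0005,-0.0004,0,-1],[0,-0.0005,-0.0004,0,-1],[0,-0.0005,-0.0004,0,-1],[0,0,0,0,0],[0,0,0,0,0]],
  ],
)

```text
time: 16.15
tool_pos: [0.4784, 0.0691, 0.0981]
tool_rot: [-0.0, 0.057, 0.998, -0.0]
contact_force: [0.4, -0.2, -2.2]
gripper_width: 0.192
grasp_force: 58.8
```

```bash
python3 - <<'E'
from m import *
from chk import *
for n in("side","scene"):
    f=grab(n); 
    for k,c0,r,z in(("L",(.547,.059),.042,.055),("M",(.547,.0605),.034,.1025)):
        c,a,m,q,h,zz=scoop(f,c0,r,z); print(n,k,c.round(4),round(np.degrees(a),1),q,h,zz.round(4))
chk()
E
```

```text
side L [0.5487 0.0585] -2.1 44 90 0.0537
side M [0.5496 0.0605] -2.1 43 121 0.101
scene L [0.5463 0.0592] -2.1 34 101 0.0536
scene M [0.5467 0.0609] -2.9 39 139 0.1005
tcp [0.4785 0.0691 0.0982] [-1.000e-04  5.670e-02  9.984e-01 -0.000e+00] [-0.34  0.43 -0.88] 0.191
[(114, array([0.4475, 0.0706, 0.1042]), (37, 40), (277, 222))] 7576
ring top z, slope x,y 0.1031 [-0.003  0.004]  eye@ [0.4478 0.0705 0.1031]
thru: n 117 top [0.4457 0.0693 0.0931] [0.4488 0.0731 0.095 ]
```

Request:
servo_tool(
  deltas=[
    [[0,-0.0002,-0.0006,-0.004,0],[0,-0.0002,-0.0006,-0.004,0],[0,-0.0002,-0.0006,-0.004,0],[0,-0.0002,-0.0006,-0.004,0],[0,0,-0.0005,-0.004,0],[0,0,-0.0005,-0.004,0],[0,0,-0.0005,-0.004,0],[0,0,0,0,0]],
  ],
)

```text
time: 17.1
tool_pos: [0.4772, 0.0652, 0.0695]
tool_rot: [-0.001, 0.057, 0.998, -0.0]
contact_force: [1.0, -0.0, -2.2]
gripper_width: 0.191
grasp_force: 58.8
```

```bash
python3 -c "
from chk import *
chk()"
```

```text
tcp [0.4772 0.0652 0.0695] [-7.000e-04  5.670e-02  9.984e-01 -0.000e+00] [ 1.02 -0.01 -2.18] 0.191
[] 6872
```

Request:
servo_tool(
  deltas=[
    [[0,0,-0.0003,-0.003,0],[0,0,-0.0003,-0.003,0],[0,0,-0.0003,-0.002,0],[0,0,0,-0.001,0],[0,0,0,-0.001,0],[0,0,0,-0.0005,0],[0,0,0,-0.0005,0],[0,0,0,0,0]],
  ],
)

```text
time: 17.95
tool_pos: [0.4778, 0.0643, 0.0593]
tool_rot: [-0.0, 0.057, 0.998, 0.0]
contact_force: [-0.7, -0.1, -2.0]
gripper_width: 0.194
grasp_force: 58.8
```

Request:
servo_tool(
  deltas=[
    [[0,0,0,-0.0005,0],[0,0,0,-0.0005,0],[0,0,0,0,0],[0,0,0,0,0],[0,0,0,0,0],[0,0,0,0,0],[0,0,0,0,0],[0,0,0,0,0]],
  ],
)

```text
time: 18.75
tool_pos: [0.4779, 0.0643, 0.0584]
tool_rot: [0.0, 0.057, 0.998, 0.0]
contact_force: [0.1, 0.2, -0.8]
gripper_width: 0.187
grasp_force: 58.9
```

Request:
servo_tool(
  deltas=[
    [[0,0,0,-0.0005,0],[0,0,0,-0.0005,0],[0,0,0,0,0],[40,0,0,0,0],[40,0,0,0,0],[40,0,0,0,0],[40,0,0,0,0],[40,0,0,0.005,0]],
  ],
)

```text
time: 19.55
tool_pos: [0.4772, 0.0643, 0.0618]
tool_rot: [-0.001, 0.057, 0.998, -0.0]
contact_force: [-0.4, -0.5, 0.1]
gripper_width: 0.399
grasp_force: 0.0
```

Request:
servo_tool(
  deltas=[
    [[40,0,0,0.02,0],[40,0,0,0.03,0],[60,0,0,0.03,0],[60,0,0,0.03,0],[60,0,0,0,0],[60,0,0,0,0],[60,0,0,0,0],[60,0,0,0,0]],
  ],
)

```text
time: 20.35
tool_pos: [0.4768, 0.0643, 0.1706]
tool_rot: [-0.001, 0.057, 0.998, -0.0]
contact_force: [-0.0, -0.7, -0.5]
gripper_width: 0.6
grasp_force: 0.0
```

```bash
python3 - <<'E'
from m import *
from chk import *
for n in("side","scene"):
    f=grab(n); 
    for k,c0,r,z in(("L",(.547,.059),.042,.055),("M",(.547,.0595),.034,.0615)):
        c,a,m,q,h,zz=scoop(f,c0,r,z); print(n,k,c.round(4),round(np.degrees(a),1),q,h,zz.round(4))
f=grab("wrist");P=cloud(f);d=np.hypot(P[...,0]-.447,P[...,1]-.064); r=P[(d<.016)&(d>.009)&(P[...,2]<.07)&(P[...,2]>.045)]
print("eye top z",np.median(r[:,2]),np.percentile(r[:,2],[10,90]),r.min(0),r.max(0))
print(eye(f,(.4755,.2085))[0], manip.state()["tool_pos"])
for x in(.47,.48,.49,.5): print(x,np.median(P[(abs(P[...,0]-x)<.003)&(abs(P[...,1]-.062)<.006)],0).round(4))
E
```

```text
side L [0.5483 0.0626] 3.8 108 65 0.0544
side M [0.5488 0.0558] -4.1 57 135 0.0602
scene L [0.5478 0.0637] 3.9 98 85 0.0545
scene M [0.5465 0.0566] -3.9 60 148 0.0598
eye top z 0.06158930232168572 [0.05718966 0.06248387] [0.43265932 0.05022086 0.05230875] [0.46296831 0.0798604  0.0637722 ]
[(54, array([0.4758, 0.2103, 0.045 ]), (18, 22), (464, 188))] [0.47719322 0.06429793 0.17120336]
0.47 [0.4675 0.0649 0.2319]
0.48 [0.48   0.0621 0.0619]
0.49 [0.4901 0.0621 0.0618]
0.5 [0.5002 0.0619 0.0618]
```

Request:
servo_tool(
  deltas=[
    [[60,0.005,0.03,0,4],[60,0.005,0.03,-0.005,4],[60,0.005,0.03,-0.01,4],[60,0.005,0.03,-0.015,4],[60,0.005,0.03,-0.015,4],[60,0.0025,0.0035,-0.01,1],[60,0,0,0,0],[60,0,0,0,0]],
  ],
)

```text
time: 21.3
tool_pos: [0.5051, 0.2171, 0.1171]
tool_rot: [-0.0, -0.126, 0.992, -0.0]
contact_force: [0.7, -0.3, 0.7]
gripper_width: 0.599
grasp_force: 0.0
```

```bash
python3 -c "
from pre import *
pre((.4758,.2103))"
```

```text
[0.5051 0.2171 0.1171] [-5.000e-04 -1.257e-01  9.921e-01 -3.000e-04]
[(72, array([0.4759, 0.2114, 0.045 ]), (25, 26), (284, 187))]
yaw 13.739304341995355 grip 0.505041592683141 0.2184179484247003
```

Request:
servo_tool(
  deltas=[
    [[60,0,0.001,-0.02,0],[60,0,0,-0.025,0],[60,0,0,-0.02,0],[60,0,0,-0.0115,0],[0,0,0,0,0],[0,0,0,0,0],[0,0,0,0,0],[0,0,0,0,0]],
  ],
)

```text
time: 22.15
tool_pos: [0.5061, 0.2189, 0.042]
tool_rot: [0.001, -0.126, 0.992, 0.0]
contact_force: [0.5, -0.6, -1.9]
gripper_width: 0.285
grasp_force: 58.9
```

Request:
servo_tool(
  deltas=[
    [[0,0,0,0,0],[0,0,0,0.01,0],[0,0,0,0.02,0],[0,0,0,0.04,0],[0,0,0,0.04,0],[0,0,0,0.03,0],[0,0,0,0,0],[0,0,0,0,0]],
  ],
)

```text
time: 22.95
tool_pos: [0.5055, 0.2189, 0.1818]
tool_rot: [0.001, -0.126, 0.992, 0.0]
contact_force: [0.1, 0.7, -1.8]
gripper_width: 0.288
grasp_force: 59.0
```

```bash
python3 -c "
from chk import *
chk()"
```

```text
tcp [0.5055 0.2189 0.1818] [ 9.000e-04 -1.262e-01  9.920e-01  2.000e-04] [ 0.06  0.72 -1.83] 0.288
[(125, array([0.4752, 0.2097, 0.1878]), (39, 41), (279, 222))] 8934
ring top z, slope x,y 0.1852 [-0.001  0.001]  eye@ [0.4761 0.2101 0.1852]
```

Request:
servo_tool(
  deltas=[
    [[0,-0.005,-0.03,0,-4],[0,-0.005,-0.035,0,-4],[0,-0.005,-0.035,0,-4],[0,-0.005,-0.03,0,-4],[0,-0.005,-0.0195,0,-4],[0,-0.0005,0,-0.01,-0.5],[0,0,0,-0.015,0],[0,0,0,-0.015,0]],
  ],
)

```text
time: 23.8
tool_pos: [0.4789, 0.07, 0.1381]
tool_rot: [-0.001, 0.052, 0.999, 0.0]
contact_force: [-0.6, -0.4, -1.6]
gripper_width: 0.285
grasp_force: 59.2
```

Request:
servo_tool(
  deltas=[
    [[0,0,0,-0.012,0],[0,0,0,-0.008,0],[0,0,0,0,0],[0,0,0,0,0],[0,0,0,0,0],[0,0,0,0,0],[0,0,0,0,0],[0,0,0,0,0]],
  ],
)

```text
time: 24.6
tool_pos: [0.48, 0.0693, 0.1212]
tool_rot: [0.0, 0.052, 0.999, 0.0]
contact_force: [0.6, 0.3, -1.5]
gripper_width: 0.283
grasp_force: 59.2
```

```bash
python3 - <<'E'
from m import *
from chk import *
for n in("side","scene"):
    f=grab(n); 
    for k,c0,r,z in(("M",(.547,.0565),.034,.0615),("S",(.548,.063),.026,.1252)):
        c,a,m,q,h,zz=scoop(f,c0,r,z); print(n,k,c.round(4),round(np.degrees(a),1),q,h,zz.round(4))
save(f,"s8.png",(170,150,310,265),5)
chk()
E
```

```text
side M [0.5489 0.056 ] -4.1 35 133 0.0603
side S [0.5513 0.0602] -2.1 28 144 0.1231
scene M [0.5464 0.0567] -3.3 37 153 0.0599
scene S [0.5489 0.0597] -3.2 22 162 0.1229
tcp [0.4799 0.0693 0.121 ] [2.000e-04 5.230e-02 9.986e-01 0.000e+00] [-0.47  0.44 -1.53] 0.283
[(130, array([0.4488, 0.071 , 0.127 ]), (39, 40), (278, 222))] 8881
ring top z, slope x,y 0.1245 [0.    0.001]  eye@ [0.4496 0.0708 0.1245]
thru: n 1228 top [0.449  0.0715 0.1065] [0.4686 0.0803 0.109 ]
```

View pics/s8.png

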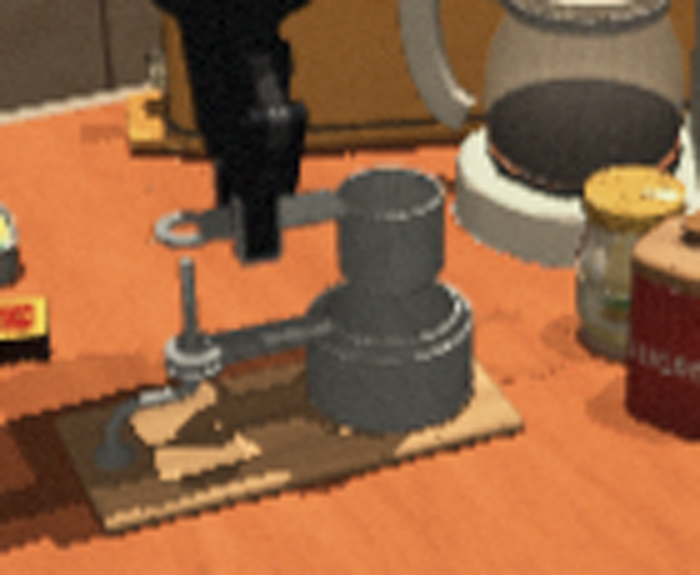

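The scene crop shows the small scoop level above the stack, with the middle and large cups nested and the eye over the hook tip at (187,262).

Request:
servo_tool(
  deltas=[
    [[0,-0.0005,0,-0.005,-1],[0,-0.0005,0,-0.004,0],[0,0,0,-0.004,0],[0,0,0,-0.004,0],[0,0,-0.0005,-0.004,0],[0,-0.0002,-0.0005,-0.003,0],[0,0,0,0,0],[0,0,0,0,0]],
  ],
)

```text
time: 25.55
tool_pos: [0.4786, 0.0683, 0.0968]
tool_rot: [-0.0, 0.061, 0.998, 0.0]
contact_force: [-0.3, -0.7, -1.4]
gripper_width: 0.283
grasp_force: 59.2
```

```bash
python3 -c "
from chk import *
chk()"
```

```text
tcp [0.4786 0.0683 0.0968] [-0.      0.0611  0.9981  0.    ] [-0.27 -0.75 -1.42] 0.283
[(38, array([0.4506, 0.0714, 0.1028]), (8, 11), (281, 229)), (119, array([0.4476, 0.0706, 0.1028]), (39, 40), (278, 222))] 9178
ring top z, slope x,y 0.1006 [-0.001  0.006]  eye@ [0.4483 0.0703 0.1006]
thru: n 1178 top [0.4454 0.0685 0.0909] [0.4675 0.0796 0.0925]
```

Request:
servo_tool(
  deltas=[
    [[0,-0.0002,-0.0006,-0.004,0],[0,-0.0002,-0.0006,-0.004,0],[0,-0.0002,-0.0006,-0.004,0],[0,0,-0.0006,-0.004,0],[0,0,-0.0006,-0.004,0],[0,0,-0.0006,-0.004,0],[0,0,-0.0003,-0.002,0],[0,0,0,0,0]],
  ],
)

```text
time: 26.4
tool_pos: [0.4777, 0.0644, 0.0703]
tool_rot: [-0.0, 0.061, 0.998, -0.0]
contact_force: [0.1, -0.3, -1.3]
gripper_width: 0.283
grasp_force: 59.2
```

```bash
python3 -c "
from chk import *
f,P=chk()
m=(P[...,2]>.064)&(P[...,2]<.085)&(np.hypot(P[...,0]-.447,P[...,1]-.065)<.016);r=P[m];print(len(r),np.median(r[:,2]),r.min(0),r.max(0))"
```

```text
tcp [0.4777 0.0644 0.0703] [-4.000e-04  6.110e-02  9.981e-01 -0.000e+00] [ 0.12 -0.32 -1.31] 0.283
[(174, array([0.4503, 0.0679, 0.0763]), (37, 70), (283, 230))] 8485
ring top z, slope x,y 0.0739 [-0.009 -0.001]  eye@ [0.451  0.068  0.0739]
thru: n 484 top [0.4436 0.0643 0.0623] [0.4587 0.0785 0.0658]
2991 0.07379554364606258 [0.43292635 0.0518197  0.06400236] [0.46292495 0.08095656 0.08491779]
```

Ring top is 73.8 mm; home is 68 mm, so 5.8 mm to go.

Request:
servo_tool(
  deltas=[
    [[0,0,-0.0003,-0.002,0],[0,0,0,-0.001,0],[0,0,0,-0.001,0],[0,0,0,-0.0005,0],[0,0,0,-0.0005,0],[0,0,0,0,0],[0,0,0,0,0],[0,0,0,0,0]],
  ],
)

```text
time: 27.25
tool_pos: [0.478, 0.0641, 0.0659]
tool_rot: [0.0, 0.061, 0.998, -0.0]
contact_force: [-0.1, 0.3, -0.5]
gripper_width: 0.285
grasp_force: 59.2
```

Request:
servo_tool(
  deltas=[
    [[0,0,0,-0.0005,0],[0,0,0,0,0],[50,0,0,0,0],[50,0,0,0,0],[50,0,0,0,0],[50,0,0,0,0],[50,0,0,0.005,0],[50,0,0,0.01,0]],
  ],
)

```text
time: 28.05
tool_pos: [0.4773, 0.0641, 0.08]
tool_rot: [-0.001, 0.061, 0.998, -0.0]
contact_force: [-0.4, -1.1, 0.0]
gripper_width: 0.499
grasp_force: 0.0
```

Request:
servo_tool(
  deltas=[
    [[50,0,0,0.03,0],[50,0,0,0.03,0],[50,0,0,0.03,0],[50,0,0,0.03,0],[50,0,0,0,0],[50,0,0,0,0],[50,0,0,0,0],[50,0,0,0,0]],
  ],
)

```text
time: 28.85
tool_pos: [0.4771, 0.0641, 0.1987]
tool_rot: [-0.001, 0.061, 0.998, -0.0]
contact_force: [0.4, -0.1, 0.5]
gripper_width: 0.498
grasp_force: 0.0
```

```bash
python3 - <<'E'
from m import *
for n in("side","scene"):
    f=grab(n); 
    for k,c0,r,z in(("L",(.547,.059),.042,.055),("M",(.547,.0565),.034,.0615),("S",(.547,.058),.026,.068)):
        c,a,m,q,h,zz=scoop(f,c0,r,z); print(n,k,c.round(4),round(np.degrees(a),1),q,h,zz.round(4))
f=grab("wrist");P=cloud(f)
r=P[(np.hypot(P[...,0]-.447,P[...,1]-.064)<.016)&(P[...,2]>.06)&(P[...,2]<.078)]
print("eye top",np.median(r[:,2]),r.min(0),r.max(0))
for x in(.47,.48,.49,.5): print(x,np.median(P[(abs(P[...,0]-x)<.003)&(abs(P[...,1]-.062)<.006)],0).round(4))
s=manip.state();print(s["time"],s["tool_pos"],s["contact_force"])
E
```

```text
side L [0.5485 0.0627] 4.8 109 46 0.0545
side M [0.5482 0.0593] 3.1 87 74 0.061
side S [0.5482 0.0537] -5.7 43 201 0.0667
scene L [0.5476 0.0639] 5.6 97 64 0.0547
scene M [0.5481 0.0611] 3.9 72 105 0.0614
scene S [0.5461 0.0539] -5.5 44 209 0.0665
eye top 0.06804333657267414 [0.4332932  0.05137944 0.06007154] [0.46278334 0.07973261 0.07742934]
0.47 [0.4674 0.0653 0.2615]
0.48 [0.4798 0.062  0.0681]
0.49 [0.4899 0.0618 0.0683]
0.5 [0.4999 0.062  0.0684]
29.0 [0.47744304 0.0641136  0.19919917] [ 0.07033503 -1.18443048  0.41394876]
```

```bash
python3 -c "
from plant import manip
print(manip.job_done())"
```

```text
the job is handed in; nothing more can be done
None
```

All three scoops are nested on the hook and the job was handed in at about 29 s; the top (small) eye measured 65.5 mm, its home height, but the judge returned no verdict.

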